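Zero the bench supply and pull the blown fuse carrier

TASK

Take the blown fuse out of the bench supply. First bring its output to zero: turn the knob a little at a time until the meter's needle stands on the green zero mark, never letting it swing well past to the other side, and let go of the knob. Then pinch in both side catches of the fuse carrier with the red flag, lift it straight out of its socket without forcing it, and finish still holding it upright by its pinched catches, at least 5 cm clear above the panel; leave the other carrier seated and the rest of the bench undisturbed.

Things in the scene. Friction and masses are not known exactly. Their poses are not given: they have to be found in the camera images.
- console: Centre-zero bench supply, a low fixed case 240 mm deep (x) by 340 wide (y), flat level top panel 85 mm above the table, turned up to 15 degrees. Origin: centre of its underside; x to its rear, y to its left, z up. In its frame (mm): meter centre (42, 50), 124 wide, 10 above the panel; knob axis (-62, 50); fuse sockets (-45, -100) and (40, -100); terminals 22 tall along y = 145.
- knob (a joint): Output knob, rad: 0 at zero output with its bar along the console's x axis and its white index line to the front (-x); positive = turned clockwise seen from above; stops at +-2.0. It starts between 0.9 and 1.9, so turn it anticlockwise. It stays where it is left; about 0.05 N m turns it.
- knob_centre (a point): Point on the knob's vertical axis, 30 mm above the panel. The knob is a black bar 44 mm long, 14 mm thick, from 13 to 47 mm above the panel, on a skirt 48 mm across. Pinch the bar across its thickness; there is room to swing the fingers all round.
- needle (a joint): Red meter needle, rad: 0 = on the green zero mark at the middle of the scale (pointing to the console's rear), positive = swung clockwise seen from above. It is geared to the knob: needle = 0.4 x knob. It lies under a window and cannot be touched.
- needle_tip (a point): Tip of the red needle, 58 mm from its pivot.
- zero_mark (a point): Green zero mark on the meter scale (14 mm long, 5 mm wide), 60 mm from the needle's pivot.
- blown: Fuse carrier with the RED flag on top, tan catches, about 125 g, seated in either socket. Origin: on its axis at the underside of its shoulders (88 mm above the table when seated); axes parallel to the console's. Shoulders 48 (x) by 34 (y) by 6 mm; grip body 36 by 15 mm, 36 mm high. Below the origin: plug 36 by 28 mm, 28 mm deep, blades to 42 mm, in a socket with 1 mm clearance.
- blown_grip (a point): Centre for the pinch: on the red-flagged carrier's axis, 23 mm above its origin. A tan catch pad stands on each of its +y and -y sides, 20 mm wide in x, from 9 to 36 mm above the origin, outer faces 42 mm apart at rest, 31 mm fully pinched. Fingers close along its y axis.
- blown_foot (a point): Lowest point of the red-flagged carrier (end of its blades), 42 mm below its origin.
- blown_left (a joint): Inward travel of the red-flagged carrier's +y catch, m: 0 at rest, 0.0055 fully pinched against the grip body; its spring gives 4 N at rest, 8 N fully in. Its hook sits 3 mm under the socket's edge and holds the carrier fast until the catch is in by about 0.004; both fully pinched, the carrier lifts out freely.
- blown_right (a joint): The same for its -y catch.
- sound: The other fuse carrier, the same but for a GREEN flag; origin as for the red one. It sits in the other socket, 85 mm away along the console's x axis, and is to stay there.
- multimeter: Red hand multimeter 150 x 80 x 36 mm lying on its back; origin at the centre of its underside. Bystander.
- pliers: Pliers with red handles, 175 mm long, 14 mm high, lying flat; origin under their pivot. Bystander.
- screwdriver: Screwdriver with an orange handle, 200 mm long, 26 mm thick, lying; origin under its middle. Bystander.
- motor: Small servo motor, 65 mm square, 147 mm long with its shaft, 76 mm high, lying; origin under its middle. Bystander.
- tape_roll: Roll of white tape, 90 mm across, 24 mm high, lying; origin at the centre of its underside. Bystander.
- rod_bin: Blue parts bin 150 x 100 x 78 mm with metal rods in it; origin at the centre of its underside. Bystander.
- fuse_tray: Grey tray of spare fuses 90 x 60 x 22 mm; origin at the centre of its underside. Bystander.
Not all that is in view belongs to the job. What is shaped like the sound but blue, purple or yellow is not meant.

How it is judged:
By the outcome, as a careful person would: the job done as asked, in the order asked, and still so for the second after the job is handed in, while the arm keeps its last pose, push and grip.
It also fails if it takes over 67 s, if anything falls off the work surface, if the arm or the gripper's body presses on something with over 40 N, if the wrist force passes 120 N, or if a joint passes its speed limit or range.

ROBOT

A 7-joint arm with a two-finger parallel gripper is mounted at the origin on the work surface. World frame = base frame: x ahead of the robot, y to its left, z up, the work surface at z = 0. Lengths are in mm, angles in degrees, forces in N, time in s.
With the tool pointing down it reaches from about 350 to 900 mm from the base axis. Payload 7.2 kg.
Tool frame: the origin (TCP) lies midway between the tips of the shut fingers; the grasp point (between the pads) lies env.hold_point_z behind it (env.hold_point_z is the distance from the TCP to the grasp point, in mm); z points along the fingers, y is the line along which they close (so a half turn about z gives the same grasp; the last joint's range is limited). The gripper opens to 88 mm and grips with 3 to 60 N. Pads are 20 mm wide; open, the fingers measure 115 mm over their backs; the gripper's body (75 mm by 178 mm) begins 61 mm behind the grasp point.
Start: joints at [-74.381, 23.554, -0.728, 91.456, 0.321, 64.991, -4.71], TCP at [208.91, 589.055, 222.653] pointing down, gripper open.
Joint ranges: [-169.25, 169.25], [-16.82, 113.86], [-84.01, 82.57], [7.8, 145.47], [-59.2, 239.2], [7.22, 106.19], [-163.78, 163.78]. Speed limits (degrees/s): [136.94, 136.94, 172.46, 172.46, 180, 180, 180].

INTERFACE

Orientations are given as a 3x3 rotation matrix whose columns are the frame's x, y, z axes.
In Python, from bench import env gives the robot as it stands. The module is installed in compiled form; this text tells all that it offers.
- The arm moves only by the tool carry_out, never from a script. Its argument "commands" is text: rows parted by semicolons, each of 5 numbers parted by spaces: the finger opening in m, from 0 to 0.0878, then the shift along the tool's x, y, z in m, then the turn about the tool's z in rad. A call has 1 to 12 rows; each row is the pose to reach, as a shift and turn from the pose commanded when the call began, along the tool's axes at that moment; what a row does not reach only later rows make up. A row lasts 1/12 s, in which the tool goes at most 41.7 mm and 7.16 degrees, less where a joint would pass 70% of its speed; a pose out of reach is approached as far as the arm can. A call with a gripper value outside its range is refused whole. The fingers move at their own pace and stop on an object; the grip force is fixed at half the most. Time passes only in rows, so rows that repeat a pose let the fingers close. It gives the time, the measured TCP pose, the force, the opening and the grip force at its end, in the units of the state.
- env.get_obs(): the state, without advancing time (a new reading comes with each control period).
- env.capture(name): name is "scene" or "top"; returns a dict with "image" (420x560x3 uint8, red, green, blue), "range_z" (420x560 float32, mm along the optical axis (not along the pixel's ray), 0 where there is no reading), "intrinsics" (3x3 intrinsics, pixels), "cam_to_world" (4x4, takes a point from camera to world coordinates). Camera axes: x right, y up, looking along -z (the intrinsics and any distortion apply to the point x, -y, -z); pixel columns grow to the right and rows downward; lengths in mm; the calibration is good to about 2 mm. A picture is of the moment at which its call begins.
- env.close_job(): hands the job in; it is judged then, once.
The state is a dict: "time_s": time; "joint_positions": joint angles; "qvel": joint speeds; "joint_torque": joint torques, N m; "tcp_pos": TCP position; "tool_rot": TCP orientation; "ft_force": force on the tool from outside, world axes, zero at the start; "torque": the same for the moment, N m; "finger_gap": finger opening in mm; "grip_force": force on a finger pad.
Only numpy, scipy, OpenCV 4.12 (cv2) and the standard library are available. Lean on these libraries where they do the work, as an engineer would, in place of code of your own. Each camera call takes 0.05 s, during which the arm holds its last target. There are 200 camera calls.

## Working session

There is one attempt and no reset: what is moved stays moved. The work goes in short steps, Python scripts to look and compute and a tool call to move; the robot and the scene stay as the last step left them, time stands still between calls to the robot, and variables do not carry over. Pictures are saved under pics/ and viewed, at most 10 in all, crops included, and the job is handed in when it is done.

Besides the shell and the picture viewer there is one more tool, called after "Request:" as a command line: name --argument value ..., lists and objects as JSON in quotes. carry_out: Moves the arm, as the interface text tells. Its arguments: {"type":"object","properties":{"commands":{"type":"string"}},"required":["commands"]}

```bash
mkdir -p pics
cat > h.py <<'E'
import numpy as np, cv2
from bench import env
def px2w(c,u,v,z=None):
    K=np.array(c["intrinsics"]);T=np.array(c["cam_to_world"])
    d=np.array([(u-K[0,2])/K[0,0],-(v-K[1,2])/K[1,1],-1.])
    if z is None: s=c["range_z"][int(v),int(u)]
    else: s=(z-T[2,3])/(T[:3,:3]@d)[2]
    return T[:3,:3]@(d*s)+T[:3,3]
def save(n,im,): cv2.imwrite(f"pics/{n}.png",cv2.cvtColor(np.ascontiguousarray(im),cv2.COLOR_RGB2BGR))
E
python3 - <<'E'
from h import *
c=env.capture("top");d=env.capture("scene")
save("top1",c["image"]);save("scene1",d["image"])
print(c["intrinsics"],np.round(c["cam_to_world"],3),np.round(d["cam_to_world"],3),env.hold_point_z)
print(env.get_obs())
E
```

```text
[[473.32823393   0.         273.80742558]
 [  0.         473.32823393 204.83880964]
 [  0.           0.           1.        ]] [[-1.500000e-02  9.970000e-01 -7.300000e-02  3.994480e+02]
 [-1.000000e+00 -1.300000e-02  2.500000e-02  5.089000e+00]
 [ 2.400000e-02  7.300000e-02  9.970000e-01  1.518663e+03]
 [ 0.000000e+00  0.000000e+00  0.000000e+00  1.000000e+00]] [[ 6.84000e-01 -6.25000e-01  3.77000e-01  9.62082e+02]
 [ 7.30000e-01  5.84000e-01 -3.55000e-01 -4.51379e+02]
 [ 2.00000e-03  5.18000e-01  8.55000e-01  1.11626e+03]
 [ 0.00000e+00  0.00000e+00  0.00000e+00  1.00000e+00]] 18.700000000000003
{'time_s': 0.1, 'joint_positions': array([-74.38039824,  23.59506708,  -0.72697364,  91.49581652,
         0.32041513,  64.99144821,  -4.70964195]), 'qvel': array([-0.01061585, -0.06975081, -0.03668335, -0.09802181, -0.00080638,
        0.02857819, -0.04541248]), 'joint_torque': array([ 2.47742078e-03, -5.89096212e+01,  6.43939935e-01, -2.91717517e+01,
       -5.37226070e-02,  1.43909708e-02,  2.30491781e-05]), 'tcp_pos': array([208.81014225, 588.62857152, 221.9218521 ]), 'tool_rot': array([[-9.42483074e-01,  3.34253670e-01, -3.71812251e-04],
       [ 3.34253862e-01,  9.42482111e-01, -1.35124475e-03],
       [-1.01232122e-04, -1.39780499e-03, -9.99999018e-01]]), 'ft_force': array([ 0.10699242, -0.43266571,  0.41711516]), 'torque': array([-0.01372767,  0.00423811, -0.00203318]), 'grip_force': 0.0, 'finger_gap': 87.71519195987916}
```

View pics/top1.png

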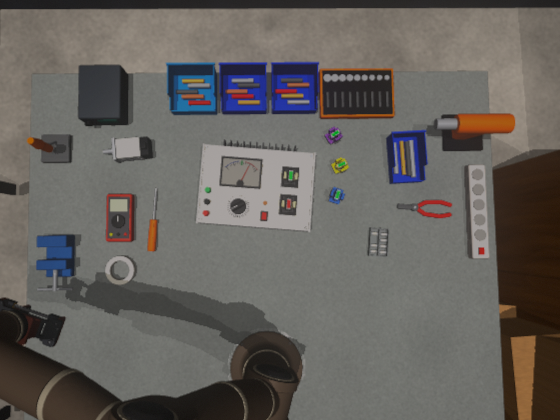

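View pics/scene1.png

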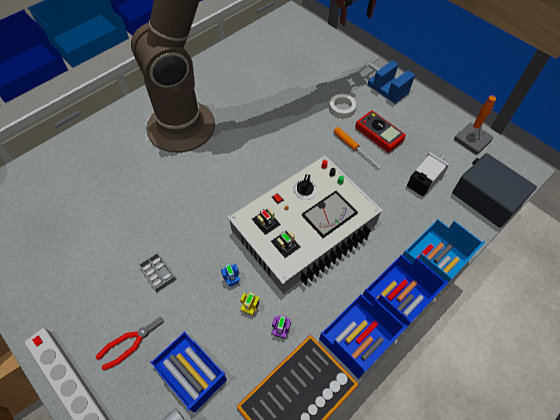

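Top view: the console's panel runs from (202,145) to (311,231), the knob is at (238,206), and the needle points to the right of zero. These could be taken for the red-flagged carrier:
- red flag (289,205): chosen
- green flag (290,176)
- red push-button (264,215)
- blue (337,195), yellow (340,165) and purple (334,135) loose carriers

Next I'll measure the console pose and take one close crop.

```bash
cat >> h.py <<'E'
def console(c):
    im=c["image"].astype(int);m=(im.min(2)>150)&(im.max(2)-im.min(2)<40)
    m[:135]=0;m[240:]=0;m[:,:185]=0;m[:,330:]=0
    m=cv2.morphologyEx(m.astype(np.uint8),cv2.MORPH_OPEN,np.ones((3,3)))
    cs,_=cv2.findContours(m,cv2.RETR_EXTERNAL,cv2.CHAIN_APPROX_NONE)
    k=max(cs,key=cv2.contourArea)[:,0]
    P=np.array([px2w(c,u,v,85)[:2] for u,v in k],np.float32)
    return cv2.minAreaRect(P)
def flags(c,box,red=True):
    im=c["image"].astype(int);r,g,b=im[...,0],im[...,1],im[...,2]
    m=(r>130)&(g<80)&(b<80) if red else (g>120)&(r<90)&(b<110)
    u0,u1,v0,v1=box;ys,xs=np.nonzero(m[v0:v1,u0:u1]);return xs.mean()+u0,ys.mean()+v0,len(xs)
E
python3 - <<'E'
from h import *
c=env.capture("top")
R=console(c);print(R)
for n,box,red in (("red",(278,300,193,217),1),("green",(280,302,165,188),0)):
    u,v,k=flags(c,box,red);print(n,u,v,k,px2w(c,u,v),px2w(c,u,v,130))
print("knob",px2w(c,238,206),px2w(c,238,206,132),"panel",px2w(c,250,222))
ctr=np.array(R[0])
for a in (R[2],R[2]-90):
    t=np.radians(a);M=np.array([[np.cos(t),-np.sin(t)],[np.sin(t),np.cos(t)]])
    print(a,"knob",ctr+M@[-62,50],"sockF",ctr+M@[-45,-100],"sockR",ctr+M@[40,-100])
d=env.capture("scene")
A=cv2.resize(c["image"][135:240,185:330],None,fx=4,fy=4,interpolation=cv2.INTER_CUBIC)
save("crop1",A)
E
```

```text
((559.0773315429688, 22.59552001953125), (341.9535827636719, 235.60305786132812), 84.79232025146484)
red 288.0 203.5 22 [504.50757916 -71.60348367 130.1137711 ] [504.51618722 -71.60976745 130.        ]
green 290.44444444444446 174.88888888888889 27 [590.61717836 -80.91311354 120.441866  ] [589.31036205 -80.32521256 130.        ]
knob [499.21493899  75.55956919 128.62902718] [498.97299468  75.38866993 132.        ] panel [453.41943971  42.05300994  82.29583702]
84.79232025146484 knob [503.65622346 -34.61025573] sockF [654.58008279 -31.29533731] sockR [662.29519828  53.35380322]
-5.207679748535156 knob [501.8715558   78.01662811] sockF [505.18647421 -72.90723123] sockR [589.83561474 -80.62234672]
```

View pics/crop1.png

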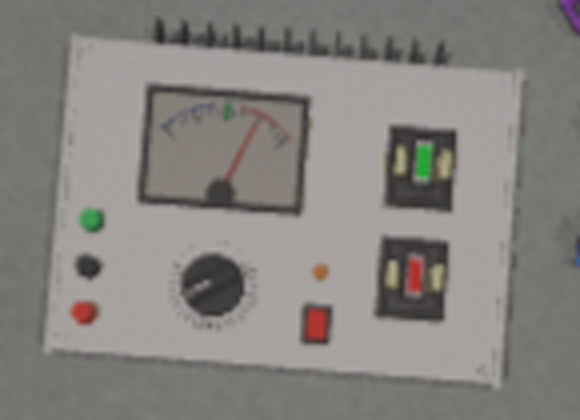

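The crop confirms the choice: red flag in the front socket at about (288,204), green flag in the rear socket. The index line and needle give a knob angle of about +60°, and the console yaw is about -5.2°. I'm moving above the knob, with the fingers across the bar.

Request:
carry_out --commands "0.05 -0.446 -0.385 0 0.798;0.05 -0.446 -0.385 0 0.798;0.05 -0.446 -0.385 0 0.798;0.05 -0.446 -0.385 0 0.798;0.05 -0.446 -0.385 0 0.798;0.05 -0.446 -0.385 0 0.798;0.05 -0.446 -0.385 0 0.798;0.05 -0.446 -0.385 0 0.798;0.05 -0.446 -0.385 0 0.798;0.05 -0.446 -0.385 0 0.798;0.05 -0.446 -0.385 0 0.798;0.05 -0.446 -0.385 0 0.798"

```text
time_s: 1.2
tcp_pos: [457.0, 152.7, 222.9]
tool_rot: [[-0.419, 0.908, 0.0], [0.908, 0.419, 0.001], [0.0, 0.001, -1.0]]
ft_force: [-0.4, 0.1, 0.1]
finger_gap: 49.7
grip_force: 0.0
```

Request:
carry_out --commands "0.05 -0.04 0.003 0 0;0.05 -0.08 0.007 0 0;0.05 -0.08 0.007 0 0;0.05 -0.08 0.007 0.03 0;0.05 -0.08 0.007 0.03 0"

```text
time_s: 1.62
tcp_pos: [494.3, 84.0, 189.4]
tool_rot: [[-0.417, 0.909, -0.005], [0.909, 0.417, -0.002], [0.0, -0.005, -1.0]]
ft_force: [-2.0, -0.6, 0.1]
finger_gap: 49.8
grip_force: 0.0
```

Run:
```python
from h import *
o=env.get_obs();print(o["tcp_pos"],o["tool_rot"][:2,:2])
c=env.capture("top");d=env.capture("scene")
A=cv2.resize(d["image"][130:300,220:400],None,fx=3.2,fy=3.2,interpolation=cv2.INTER_CUBIC)
save("crop2",A)
K=np.array(d["intrinsics"]);T=np.array(d["cam_to_world"])
for u,v in ((305,187),):print(px2w(d,u,v),px2w(d,u,v,132))
```

```text
[494.31942256  84.00840531 189.38455014] [[-0.41745128  0.90868723]
 [ 0.90869919  0.41744826]]
[516.52651249  59.44642749 128.62356852] [518.04973233  57.70006859 132.        ]
```

View pics/crop2.png

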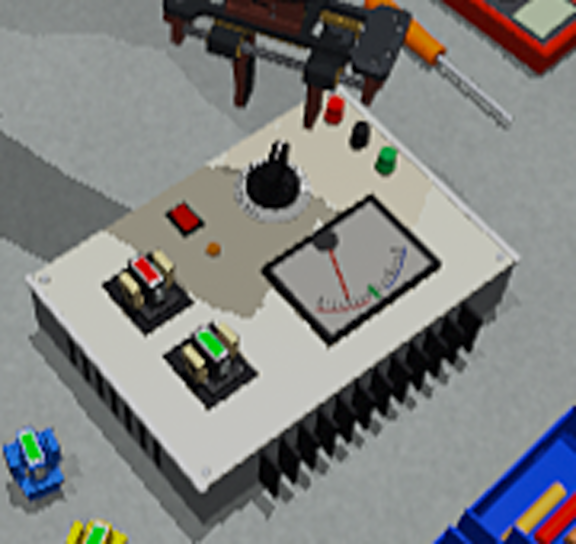

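The needle reads right of zero at crop (347,297), against the green mark at (374,291). The knob is at (275,180) with its index line towards the upper right (+y and front), and the fingers stand nearby, open and clear of it. I'll settle above the knob and go down partway.

Request:
carry_out --commands "0.05 -0.008 0.003 0.02 0;0.05 -0.008 0.003 0.035 0;0.05 -0.008 0.003 0.035 0;0.05 -0.008 0.003 0.035 0"

```text
time_s: 2.05
tcp_pos: [502.1, 79.5, 158.2]
tool_rot: [[-0.419, 0.908, -0.001], [0.908, 0.419, -0.0], [0.0, -0.001, -1.0]]
ft_force: [0.0, 0.1, -0.1]
finger_gap: 50.1
grip_force: 0.0
```

```bash
cat >> h.py <<'E'
CT=np.array([558.0,22.0]);YAW=np.radians(-5.2)
def rect(c,x0,x1,y0,y1,z=94,s=4):
    """console-frame rectified view: rows = -x (rear up), cols = -y, s px/mm"""
    K=np.array(c["intrinsics"]);T=np.linalg.inv(np.array(c["cam_to_world"]))
    xs=np.arange(x1,x0,-1/s);ys=np.arange(y1,y0,-1/s);Y,X=np.meshgrid(ys,xs)
    w=np.stack([CT[0]+np.cos(YAW)*X-np.sin(YAW)*Y,CT[1]+np.sin(YAW)*X+np.cos(YAW)*Y,0*X+z],-1)
    p=w@T[:3,:3].T+T[:3,3]
    u=K[0,2]+K[0,0]*p[...,0]/-p[...,2];v=K[1,2]+K[1,1]*-p[...,1]/-p[...,2]
    return cv2.remap(c["image"],u.astype(np.float32),v.astype(np.float32),cv2.INTER_CUBIC)
def needle(c):
    """green mark (x,y) and needle angle deg from the red line; console mm"""
    im=rect(c,0,90,-15,115).astype(int);r,g,b=im[...,0],im[...,1],im[...,2]
    f=lambda m:np.stack([90-np.nonzero(m)[0]/4,115-np.nonzero(m)[1]/4],1)
    G=f((g-r>40)&(g-b>25)).mean(0)
    R=f((r-g>45)&(r-b>45));d=R-(G-[60,0]);rad=np.hypot(*d.T);k=(rad>14)&(rad<46)
    vx,vy,x,y=cv2.fitLine(R[k].astype(np.float32),cv2.DIST_HUBER,0,.01,.01).ravel()
    a1=np.degrees(np.arctan2(-vy*np.sign(vx),abs(vx)));a2=np.degrees(np.median(np.arctan2(-d[k][:,1],d[k][:,0])))
    return np.round(G,1),k.sum(),"line",round(float(a1),2),"about pivot",round(float(a2),2)
E
python3 - <<'E'
from h import *
o=env.get_obs();print(o["tcp_pos"],o["tool_rot"][:2,:2])
c=env.capture("top");d=env.capture("scene")
print(needle(d));print(needle(c))
save("meter",np.vstack([cv2.resize(rect(x,-95,95,-15,115,z=94,s=3),(390,300)) for x in (c,d)]))
E
```

```text
[502.1236861   79.4615041  158.24074344] [[-0.41949561  0.90775705]
 [ 0.90775735  0.41949562]]
(array([73.4, 46.6]), np.int64(1835), 'line', 22.79, 'about pivot', 21.56)h.py:35: RuntimeWarning: Mean of empty slice.
  G=f((g-r>40)&(g-b>25)).mean(0)
  ret = um.true_divide(
Traceback (most recent call last):
  File "h.py", line 37, in needle
    vx,vy,x,y=cv2.fitLine(R[k].astype(np.float32),cv2.DIST_HUBER,0,.01,.01).ravel()
              ~~~~~~~~~~~^^^^^^^^^^^^^^^^^^^^^^^^^^^^^^^^^^^^^^^^^^^^^^^^^^
cv2.error: OpenCV(4.12.0) /io/opencv/modules/imgproc/src/linefit.cpp:50: error: (-215:Assertion failed) count > 0 in function 'fitLine2D_wods'
```

Request:
carry_out --commands "0.05 -0.0023 -0.0033 0.02 -0.05;0.05 -0.0023 -0.0033 0.04 -0.05;0.05 -0.0023 -0.0033 0.055 -0.05;0.05 -0.0023 -0.0033 0.055 -0.05;0.05 -0.0023 -0.0033 0.055 -0.05"

```text
time_s: 2.57
tcp_pos: [500.5, 75.7, 103.3]
tool_rot: [[-0.464, 0.886, -0.0], [0.886, 0.464, 0.0], [0.0, -0.0, -1.0]]
ft_force: [0.4, -0.5, 0.9]
finger_gap: 50.0
grip_force: 0.0
```

Run:
```python
from h import *
o=env.get_obs();print(o["tcp_pos"],o["ft_force"])
d=env.capture("scene")
A=cv2.resize(d["image"][130:250,250:400],None,fx=5,fy=5,interpolation=cv2.INTER_CUBIC)
save("crop3",A)
```

```text
[500.47756483  75.66689112 103.32770899] [ 0.38573412 -0.47363774  0.93760618]
```

View pics/crop3.png

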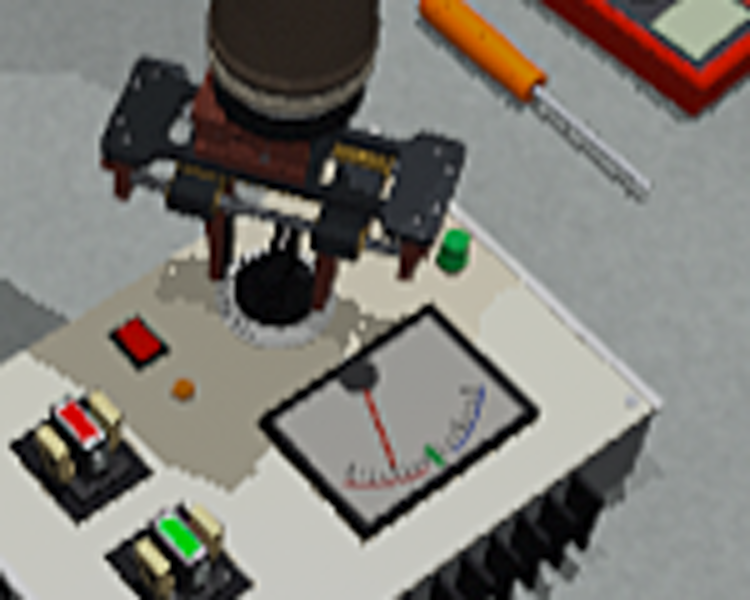

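The fingers (218,240) and (325,270) stand either side of the knob bar (285,235). I'm closing on it.

Request:
carry_out --commands "0.02 0 0 0 0;0.01 0 0 0 0;0.005 0 0 0 0;0.005 0 0 0 0;0.005 0 0 0 0;0.005 0 0 0 0"

```text
time_s: 3.12
tcp_pos: [502.9, 76.7, 103.3]
tool_rot: [[-0.464, 0.886, 0.006], [0.886, 0.464, 0.002], [-0.001, 0.006, -1.0]]
ft_force: [13.3, 5.9, -12.0]
finger_gap: 13.7
grip_force: 29.6
```

Run:
```python
from h import *
o=env.get_obs();print(o["tcp_pos"],o["ft_force"],o["torque"],o["finger_gap"])
print(needle(env.capture("scene")))
```

```text
[502.90893168  76.66247894 103.30932185] [ 13.29394665   5.8873881  -12.03480804] [ 0.95741322 -2.10474462 -0.14295779] 13.73921859846577
(array([73.4, 46.7]), np.int64(1865), 'line', 23.08, 'about pivot', 21.89)
```

Bar gripped. I'm easing the offset and turning it anticlockwise (negative) in small steps.

Request:
carry_out --commands "0.005 0 0.0015 0 0;0.005 0 0.003 0 -0.05;0.005 0 0.003 0 -0.1;0.005 0 0.003 0 -0.15;0.005 0 0.003 0 -0.2;0.005 0 0.003 0 -0.25;0.005 0 0.003 0 -0.3;0.005 0 0.003 0 -0.35;0.005 0 0.003 0 -0.4;0.005 0 0.003 0 -0.45;0.005 0 0.003 0 -0.45"

```text
time_s: 4.08
tcp_pos: [503.9, 77.4, 103.2]
tool_rot: [[-0.804, 0.594, 0.002], [0.594, 0.804, 0.001], [-0.001, 0.002, -1.0]]
ft_force: [2.5, 2.5, 1.7]
finger_gap: 13.9
grip_force: 30.0
```

Run:
```python
from h import *
o=env.get_obs();print(o["tcp_pos"],o["ft_force"],o["torque"],o["finger_gap"])
print(needle(env.capture("scene")))
```

```text
[503.90038654  77.43960827 103.17484174] [2.53999579 2.47985754 1.70232263] [ 0.48253898 -0.42566531  0.04700475] 13.915304897787742
(array([73.4, 46.7]), np.int64(1796), 'line', 12.59, 'about pivot', 10.81)
```

Request:
carry_out --commands "0.005 0 0 0 -0.05;0.005 0 0 0 -0.1;0.005 0 0 0 -0.15;0.005 0 0 0 -0.2;0.005 0 0 0 -0.25;0.005 0 0 0 -0.3;0.005 0 0 0 -0.35;0.005 0 0 0 -0.4;0.005 0 0 0 -0.43;0.005 0 0 0 -0.43"

```text
time_s: 4.97
tcp_pos: [504.3, 78.4, 103.2]
tool_rot: [[-0.978, 0.206, 0.003], [0.206, 0.978, 0.002], [-0.002, 0.002, -1.0]]
ft_force: [3.2, 5.2, 0.3]
finger_gap: 13.3
grip_force: 30.0
```

Run:
```python
from h import *
o=env.get_obs();print(o["tcp_pos"],o["ft_force"],o["torque"],o["finger_gap"])
d=env.capture("scene");print(needle(d))
save("m4",rect(d,5,85,0,100,z=94,s=6))
```

```text
[504.30739882  78.40538126 103.17364075] [3.22397376 5.21427328 0.2871758 ] [ 1.24656812 -0.81728578  0.08279639] 13.347532228781143
(array([74.7, 46.8]), np.int64(1820), 'line', 2.83, 'about pivot', 0.9)
```

View pics/m4.png

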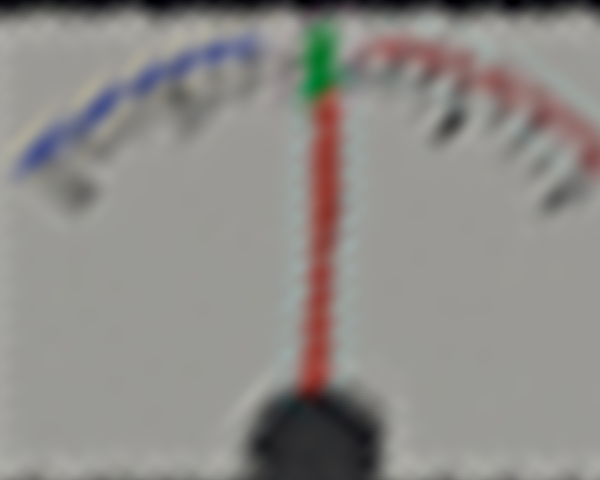

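The needle tip is at (327,95), just right of the green mark (320,62), so about 1.3° of needle or 3 to 4° of knob remains. I'm nudging it on.

Request:
carry_out --commands "0.005 0 0 0 -0.02;0.005 0 0 0 -0.04;0.005 0 0 0 -0.06;0.005 0 0 0 -0.06;0.005 0 0 0 -0.06"

```text
time_s: 5.43
tcp_pos: [504.3, 78.5, 103.2]
tool_rot: [[-0.989, 0.149, 0.003], [0.149, 0.989, 0.002], [-0.003, 0.002, -1.0]]
ft_force: [4.0, 5.3, 0.8]
finger_gap: 14.0
grip_force: 30.0
```

```bash
cat >> h.py <<'E'
def tipcheck(d):
    im=rect(d,5,90,0,100,z=94,s=6).astype(int);r,g,b=im[...,0],im[...,1],im[...,2]
    G=np.argwhere((g-r>40)&(g-b>25))[:,::-1].mean(0)
    m=(r-g>45)&(r-b>45);q=np.argwhere(m[:,270:370])[:,::-1]+[270,0];q=q[(q[:,1]>G[1]+45)&(q[:,1]<G[1]+320)]
    vx,vy,x,y=cv2.fitLine(q.astype(np.float32),cv2.DIST_HUBER,0,.01,.01).ravel()
    at=lambda v:x+vx/vy*(v-y)
    return "green",G.round(1),"needle line col at green row",round(float(at(G[1])),1),"at pivot row",round(float(at(G[1]+360)),1),"mm off",round(float(at(G[1])-G[0])/6,2)
E
python3 - <<'E'
from h import *
o=env.get_obs();print(o["tcp_pos"],o["ft_force"],o["torque"],o["tool_rot"][:2,1])
d=env.capture("scene");print(needle(d),tipcheck(d))
E
```

```text
[504.34427126  78.53780663 103.18221204] [3.97566783 5.29353599 0.75574167] [ 1.25532999 -0.88641288  0.01208378] [0.14901902 0.98883136]
(array([75. , 46.7]), np.int64(1805), 'line', 1.54, 'about pivot', -0.85) ('green', array([319.9,  89.8]), 'needle line col at green row', 322.5, 'at pivot row', 312.3, 'mm off', 0.43)
```

Request:
carry_out --commands "0.005 0 0 0 -0.015;0.005 0 0 0 -0.025;0.005 0 0 0 -0.025;0.005 0 0 0 -0.025"

```text
time_s: 5.82
tcp_pos: [504.4, 78.6, 103.2]
tool_rot: [[-0.992, 0.124, 0.003], [0.124, 0.992, 0.002], [-0.003, 0.002, -1.0]]
ft_force: [3.2, 6.3, 0.6]
finger_gap: 13.6
grip_force: 30.0
```

Run:
```python
from h import *
o=env.get_obs();print(o["tcp_pos"],o["ft_force"],o["torque"],o["tool_rot"][:2,1])
d=env.capture("scene");print(needle(d),tipcheck(d))
save("m5",rect(d,5,85,0,100,z=94,s=6))
```

```text
[504.36420893  78.62725783 103.19641996] [3.17911358 6.32714113 0.55233564] [ 1.3154453  -0.84346934  0.01402746] [0.12419911 0.99225434]
(array([74.9, 46.7]), np.int64(1958), 'line', 1.01, 'about pivot', -1.6) ('green', array([320. ,  90.5]), 'needle line col at green row', 318.1, 'at pivot row', 312.4, 'mm off', -0.32)
```

View pics/m5.png

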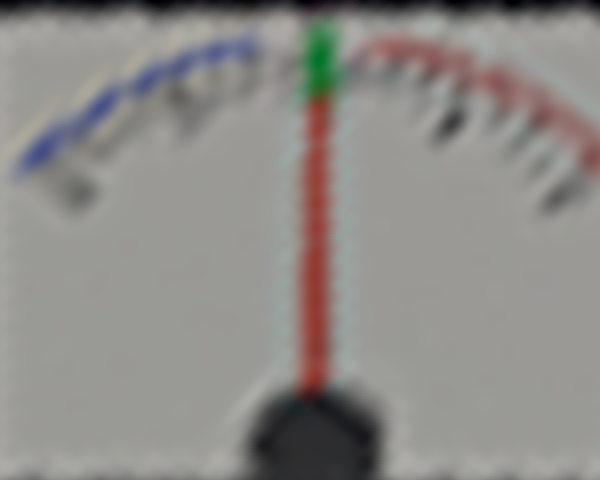

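The needle stands on the green mark (tip 318,97, mark 320,62). I'm opening the fingers, then lifting straight up.

Request:
carry_out --commands "0.03 0 0 0 0;0.045 0 0 0 0;0.045 0 0 0 0;0.045 0 0 0 0;0.06 0 0 -0.03 0;0.06 0 0 -0.06 0;0.07 0 0 -0.09 0;0.07 0 0 -0.09 0"

```text
time_s: 6.53
tcp_pos: [505.6, 76.8, 197.8]
tool_rot: [[-0.992, 0.125, 0.007], [0.125, 0.992, 0.002], [-0.007, 0.003, -1.0]]
ft_force: [1.1, -0.0, -0.2]
finger_gap: 64.1
grip_force: 0.0
```

Run:
```python
from h import *
o=env.get_obs();print(o["tcp_pos"],o["ft_force"],o["tool_rot"][:2,1])
d=env.capture("scene");print(tipcheck(d))
p=np.array([504.5,-72.5])-o["tcp_pos"][:2];print("shift tool xy",p@o["tool_rot"][:2,0],p@o["tool_rot"][:2,1])
```

```text
[505.60076944  76.83170409 197.76043019] [ 1.11494308 -0.03735734 -0.17951504] [0.1246851  0.99219239]
('green', array([320. ,  90.4]), 'needle line col at green row', 317.9, 'at pivot row', 312.4, 'mm off', -0.35)
shift tool xy -17.529786654377887 -148.30303032359828
```

Request:
carry_out --commands "0.07 -0.005 -0.04 0 -0.01;0.07 -0.01 -0.08 0 -0.01;0.07 -0.015 -0.12 0 -0.01;0.07 -0.0175 -0.148 0 -0.01;0.07 -0.0175 -0.148 0 -0.01;0.07 -0.0175 -0.148 0.03 -0.01;0.07 -0.0175 -0.148 0.05 -0.01;0.07 -0.0175 -0.148 0.05 -0.01;0.07 -0.0175 -0.148 0.05 -0.01"

```text
time_s: 7.33
tcp_pos: [500.8, -71.9, 141.4]
tool_rot: [[-0.994, 0.114, -0.004], [0.114, 0.994, -0.0], [0.004, -0.001, -1.0]]
ft_force: [-1.3, 0.5, 1.3]
finger_gap: 70.1
grip_force: 0.0
```

Run:
```python
from h import *
o=env.get_obs();print(o["tcp_pos"],o["ft_force"],o["tool_rot"][:2,1],o["finger_gap"])
d=env.capture("scene");A=cv2.resize(d["image"][150:270,220:370],None,fx=5,fy=5,interpolation=cv2.INTER_CUBIC)
save("crop8",A)
for z in (130,):
  u,v,k=flags(d,(255,275,203,225));print(u,v,k,px2w(d,u,v),px2w(d,u,v,z))
```

```text
[500.79303627 -71.93035664 141.38123205] [-1.27587334  0.50635581  1.28558746] [0.11367504 0.99351785] 70.09004610614893
265.25 214.0 24 [504.17180276 -74.24580972 124.27525412] [506.81440308 -76.42224743 130.        ]
```

View pics/crop8.png

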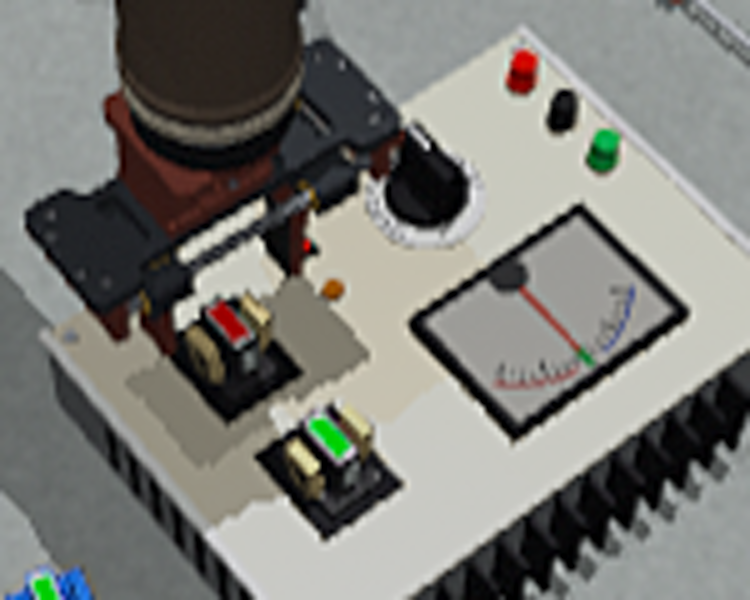

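The fingers straddle the red-flagged carrier (230,325) and the needle is still on the mark. I'm going down.

Request:
carry_out --commands "0.07 -0.002 0 0.01 0;0.07 -0.002 0 0.025 0;0.07 -0.002 0 0.038 0;0.07 -0.002 0 0.042 0;0.07 -0.002 0 0.042 0;0.07 -0.002 0 0.042 0"

```text
time_s: 7.88
tcp_pos: [504.5, -72.4, 101.1]
tool_rot: [[-0.994, 0.113, 0.001], [0.113, 0.994, -0.0], [-0.001, 0.0, -1.0]]
ft_force: [0.5, -0.5, -0.2]
finger_gap: 69.9
grip_force: 0.0
```

Request:
carry_out --commands "0.055 0 0 0.004 0;0.045 0 0 0.004 0;0.045 0 0 0.004 0;0.04 0 0 0.004 0;0.036 0 0 0.004 0;0.03 0 0 0.004 0;0.02 0 0 0.004 0;0.02 0 0 0.004 0;0.02 0 0 0.004 0"

```text
time_s: 8.63
tcp_pos: [504.3, -72.4, 97.1]
tool_rot: [[-0.994, 0.113, 0.001], [0.113, 0.994, 0.0], [-0.001, 0.0, -1.0]]
ft_force: [-0.9, 1.1, 6.3]
finger_gap: 30.2
grip_force: 30.0
```

Fully pinched (gap about 31 mm) with little side load. I'm lifting gently.

Request:
carry_out --commands "0.02 0 0 -0.002 0;0.02 0 0 -0.004 0;0.02 0 0 -0.006 0;0.02 0 0 -0.008 0;0.02 0 0 -0.008 0"

```text
time_s: 9.05
tcp_pos: [504.2, -72.5, 105.0]
tool_rot: [[-0.994, 0.114, 0.0], [0.114, 0.994, 0.0], [-0.0, 0.0, -1.0]]
ft_force: [0.0, -0.4, -0.4]
finger_gap: 30.2
grip_force: 29.9
```

Request:
carry_out --commands "0.02 0 0 -0.005 0;0.02 0 0 -0.01 0;0.02 0 0 -0.015 0;0.02 0 0 -0.02 0;0.02 0 0 -0.025 0;0.02 0 0 -0.03 0;0.02 0 0 -0.035 0;0.02 0 0 -0.04 0;0.02 0 0 -0.045 0;0.02 0 0 -0.055 0;0.02 0 0 -0.065 0;0.02 0 0 -0.075 0"

```text
time_s: 10.05
tcp_pos: [504.1, -72.5, 180.8]
tool_rot: [[-0.994, 0.114, 0.0], [0.114, 0.994, -0.0], [-0.0, 0.0, -1.0]]
ft_force: [0.5, -0.2, -1.5]
finger_gap: 30.6
grip_force: 29.9
```

Request:
carry_out --commands "0.02 0 0 -0.015 0;0.02 0 0 -0.03 0;0.02 0 0 -0.045 0;0.02 0 0 -0.055 0;0.02 0 0 -0.06 0;0.02 0 0 -0.06 0;0.02 0 0 -0.06 0;0.02 0 0 -0.06 0"

```text
time_s: 10.72
tcp_pos: [503.6, -72.4, 238.9]
tool_rot: [[-0.994, 0.113, -0.001], [0.113, 0.994, -0.0], [0.001, -0.0, -1.0]]
ft_force: [1.0, 0.3, -1.5]
finger_gap: 30.2
grip_force: 29.9
```

Run:
```python
from h import *
o=env.get_obs();print(o["time_s"],o["tcp_pos"],o["ft_force"],o["finger_gap"],o["qvel"].round(2))
d=env.capture("scene");print(tipcheck(d))
save("crop9",cv2.resize(d["image"][90:270,200:400],None,fx=3.3,fy=3.3,interpolation=cv2.INTER_CUBIC))
```

```text
10.7167 [503.5802547  -72.37340578 238.89689048] [ 1.03053858  0.32728509 -1.45523238] 30.195589327711662 [ 0.11  0.33 -0.01  0.1   0.01  0.04  0.01]
('green', array([320. ,  90.5]), 'needle line col at green row', 318.0, 'at pivot row', 312.3, 'mm off', -0.33)
```

View pics/crop9.png

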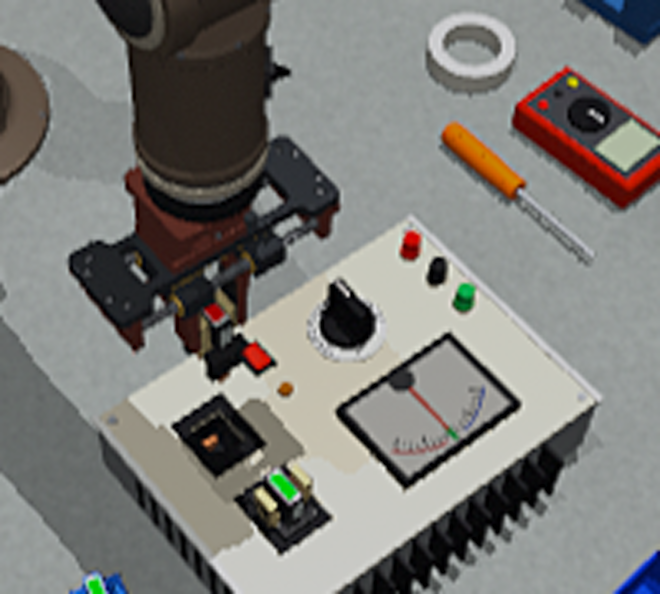

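The carrier (215,335) is out of its socket (220,440) and held upright, with its foot about 100 mm above the panel. The green-flagged carrier is still seated (285,495), and the needle is on the mark (455,435).

```bash
python3 -c "
from bench import env
print(env.close_job())"
```

```text
the job is handed in; nothing more can be done
None
```

I zeroed the output and let go of the knob with the needle on the green mark, then pulled the red-flagged fuse carrier straight out. The arm still holds it upright by its pinched catches about 10 cm above the panel, the green-flagged carrier is still seated, and the job was handed in at about 11 s (verdict not shown).

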